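Arm the kiln isolator with its red key

ROBOT

A 6-joint arm with a two-finger parallel gripper is mounted at the origin on a cart in front of the work surface, level with it; the furniture and walls round the work are solid. World frame = base frame: x ahead of the robot, y to its left, z up, the work surface at z = 0. Lengths are in m, angles in degrees, forces in N, time in s.
With the tool pointing down it reaches from about 0.4 to 0.825 m from the base axis. Payload 7 kg.
Tool frame: the origin (TCP) lies at the very end of the fingers, on their centre line; the grasp point (between the pads) lies 19 mm behind it (ctrl.grasp_offset is the distance from the TCP to the grasp point, in m); z points along the fingers, y is the line along which they close (so a half turn about z gives the same grasp; the last joint's range is limited). The gripper opens to 88 mm and grips with 3 to 60 N. Pads are 19 mm wide; open, the fingers measure 130 mm over their backs; the gripper's body (78 mm by 193 mm) begins 47 mm behind the grasp point.
Start: joints at [-59.811, 20.546, 0.682, 0, -70.136, -16.507], TCP at [0.16, -0.656, 0.189] pointing down, gripper open.
Joint ranges: [-176.03, 176.03], [-82.01, 121.73], [-58.28, 71.71], [-173.87, 95.51], [-174.79, -0.11], [-173.66, 173.66]. Speed limits (degrees/s): [136.94, 136.94, 172.46, 180, 180, 180].

INTERFACE

Orientations are given as [roll, pitch, yaw] about the fixed x, y, z axes, in that order (R = Rz(yaw) Ry(pitch) Rx(roll)).
In Python, from plant import ctrl gives the robot as it stands. The module is installed in compiled form; this text tells all that it offers.
- The arm moves only by the tool jog_arm, never from a script. Its argument "plan" is a list that holds one entry, the list of rows, each a list of 7 numbers: the opening, from 0 (shut) to 1 (fully open), then the shift along the tool's x, y, z in m, then the turn, a rotation vector about the tool's x, y, z in degrees. A call has 1 to 20 rows; each row is the pose to reach, as a shift and turn from the pose commanded when the call began, along the tool's axes at that moment; what a row does not reach only later rows make up. A row lasts 1/8 s, in which the tool goes at most 62.5 mm and 10.7 degrees, less where a joint would pass 70% of its speed; a pose out of reach is approached as far as the arm can. A call with a gripper value outside its range is refused whole. The fingers move at their own pace and stop on an object; the grip force is fixed at half the most. Time passes only in rows, so rows that repeat a pose let the fingers close. It gives the time, the measured TCP pose, the force, the opening and the grip force at its end, in the units of the state.
- ctrl.get_obs(): the state, without advancing time (a new reading comes with each control period).
- ctrl.snapshot(name): name is "scene" or "side" or "wrist"; returns a dict with "image" (384x512x3 uint8, red, green, blue), "vertical_fov" (degrees; the focal length in pixels is half the picture's height over the tangent of half this angle, whatever the lens; pixels are square), "cx", "cy" (the principal point, pixels), "k1" (the pictures are not rectified: a ray, as slopes to the right and down, at radius r is drawn at 1 + k1 r^2 times it, then the intrinsics apply), "R" (3x3) and "t" (3): a world point X has camera coordinates R X + t; the wrist camera has in their place "T_tool_cam" (4x4, takes a point from camera to tool coordinates, whose origin is the TCP and whose axes are the flange's). Camera axes: x right, y down, z forward; pixel columns grow to the right and rows downward; lengths in m; the calibration is good to about 2 mm. A picture is of the moment at which its call begins: read the wrist's pose just before it. There is no depth.
- ctrl.close_job(): hands the job in; it is judged then, once.
The state is a dict: "clock": time; "joint_pos": joint angles; "qvel": joint speeds; "tau": joint torques, N m; "tool_pos": TCP position; "orientation": TCP orientation; "force": force on the tool from outside, world axes, zero at the start; "moment": the same for the moment, N m; "opening": finger opening in m; "gripper_force": force on a finger pad.
Only numpy, scipy, OpenCV 4.12 (cv2) and the standard library are available. Lean on these libraries where they do the work, as an engineer would, in place of code of your own. Each camera call takes 0.05 s, during which the arm holds its last target. There are 200 camera calls.

TASK

Switch the kiln on: take the red key out of the wooden rest, put it all the way down into the keyhole of the grey kiln box with the switch still off, then turn it clockwise (seen from above) as far as it goes. Leave the key standing in the switch, let go, and leave the blue key where it stands.

Things in the scene. Friction and masses are not known exactly. Their poses are not given: they have to be found in the camera images.
- key_red: Upright key, about 80 g. Origin: centre of the blade's underside, z up. Upward: brass blade 30 (x) by 10 (y) mm, 30 high, its ends and foot rounded (r 5); round steel collar 48 mm across, 30 to 35 mm above the origin; red flat grip 36 (x) by 14 (y) mm, 35 to 75 mm above it. Grasp the grip across its 14 mm. Enters the keyhole either way round. At the start its origin is 10 mm above the counter.
- key_blue: The same key with a blue grip; a bystander. Both keys stand in slots, 90 mm apart in a line along the length of a fixed wooden rest (160 x 64 mm, 40 high), blades along that length, collars on its top; which slot holds which varies. A key lifted 35 mm is clear of its slot.
- keyhole (a point): Centre of the keyhole's mouth, on the 64 mm wide red-rimmed barrel on top of the grey kiln box (fixed, 125 x 130 mm); 80 mm above the counter. Slot 38 mm (x) by 16 mm (y), 34 deep, open at the mouth; z up; the frame turns with the barrel. Fully in, the collar lies on the barrel and the key's origin is 30 mm below this point. About 17 degrees of play before the barrel follows the key.
- switch (a joint): Turn of the barrel, rad: 0 = off (white pointer at the black mark; starts at 0 to 0.15), growing clockwise seen from above to a hard stop at 1.05 = on (pointer at the green mark). Friction of about 0.06 N m holds it where it is left; no spring.
There are look-alikes about, which are no part of the job. Leave any pink or purple look-alike of the key_red alone.

How it is judged:
By the outcome, as a careful person would: the job done as asked, in the order asked, and still so for the second after the job is handed in, with the robot touching nothing.
It also fails if it takes over 45 s, if anything falls off the work surface, if the arm or the gripper's body presses on something with over 40 N, if the wrist force passes 120 N, or if a joint passes its speed limit or range.

## Working session

There is one attempt and no reset: what is moved stays moved. The work goes in short steps, Python scripts to look and compute and a tool call to move; the robot and the scene stay as the last step left them, time stands still between calls to the robot, and variables do not carry over. Pictures are saved under pics/ and viewed, at most 10 in all, crops included, and the job is handed in when it is done.

Besides the shell and the picture viewer there is one more tool, called as name(argument=value, ...) on one line, values as JSON. jog_arm: Moves the arm, as the interface text tells. Its arguments: {"type":"object","properties":{"plan":{"type":"array","items":{"type":"array","items":{"type":"array","items":{"type":"number"}}}}},"required":["plan"]}

```bash
mkdir -p pics
cat > h.py <<'E'
import numpy as np, cv2, json
from scipy.spatial.transform import Rotation as Ro
from plant import ctrl
def snap(n,f=None):
    o=ctrl.get_obs(); s=ctrl.snapshot(n)
    if f: cv2.imwrite('pics/'+f,s['image'][:,:,::-1])
    if n=='wrist':
        T=np.array(s['T_tool_cam']); Rt=Ro.from_euler('xyz',o['orientation'],degrees=True).as_matrix()
        Rwc=Rt@T[:3,:3]; c=Rt@T[:3,3]+np.array(o['tool_pos'])
        s['R']=Rwc.T; s['t']=-Rwc.T@c
    np.savez('/tmp/%s.npz'%n,**{k:s[k] for k in('vertical_fov','cx','cy','k1','R','t','image')})
    return s
def K(s):
    f=s['image'].shape[0]/2/np.tan(np.radians(float(s['vertical_fov'])/2))
    return np.array([[f,0,float(s['cx'])],[0,f,float(s['cy'])],[0,0,1]]), np.array([float(s['k1']),0,0,0.])
def onplane(s,uv,z):
    k,d=K(s); p=cv2.undistortPoints(np.array(uv,float).reshape(-1,1,2),k,d).reshape(-1,2)
    r=np.c_[p,np.ones(len(p))]@s['R']; c=-s['R'].T@s['t']
    return c+r*((z-c[2])/r[:,2])[:,None]
def proj(s,X):
    k,d=K(s); return cv2.projectPoints(np.array(X,float).reshape(-1,3),cv2.Rodrigues(np.array(s['R']))[0],np.array(s['t'],float),k,d)[0].reshape(-1,2)
E
python3 - <<'E'
from h import *
a=snap('scene');b=snap('side')
im=[cv2.resize(x['image'],(800,600)) for x in (a,b)]
for i,n in zip(im,('scene','side')): cv2.imwrite(f'pics/{n}0.png',i[:,:,::-1])
w=snap('wrist','w0.png')
for s in(a,b,w): print(-s['R'].T@s['t'],s['vertical_fov'],s['k1'])
print(ctrl.get_obs())
E
```

```text
[0.08018643 0.28372748 0.62210533] 51.75073726969244 -0.07577744915967059
[0.31959323 0.37687195 0.65868338] 43.237475476601006 -0.003109590151497867
[ 0.08779719 -0.67351688  0.38398915] 68.67495519161015 -0.036857517669993595
{'clock': 0.15, 'joint_pos': array([-5.98100481e+01,  2.05797061e+01,  6.45639261e-01, -1.32108214e-02,
       -7.01345488e+01, -1.65062599e+01]), 'qvel': array([-0.11985883, -0.1105995 ,  0.16369196,  0.12009952, -0.00344566,
       -0.00503147]), 'tau': array([-1.17516520e-03, -5.83277106e+01,  2.93292457e+01,  7.00121239e+00,
        8.77835322e-03, -1.16967753e-04]), 'tool_pos': array([ 0.15953798, -0.65545704,  0.18836697]), 'orientation': array([ 1.79930683e+02, -7.58771587e-03, -1.66320800e+02]), 'force': array([-0.12274714, -0.03606158,  0.04770366]), 'moment': array([ 0.03989041,  0.03007389, -0.02890278]), 'gripper_force': 0.0, 'opening': 0.08759275240625806}
```

View pics/scene0.png

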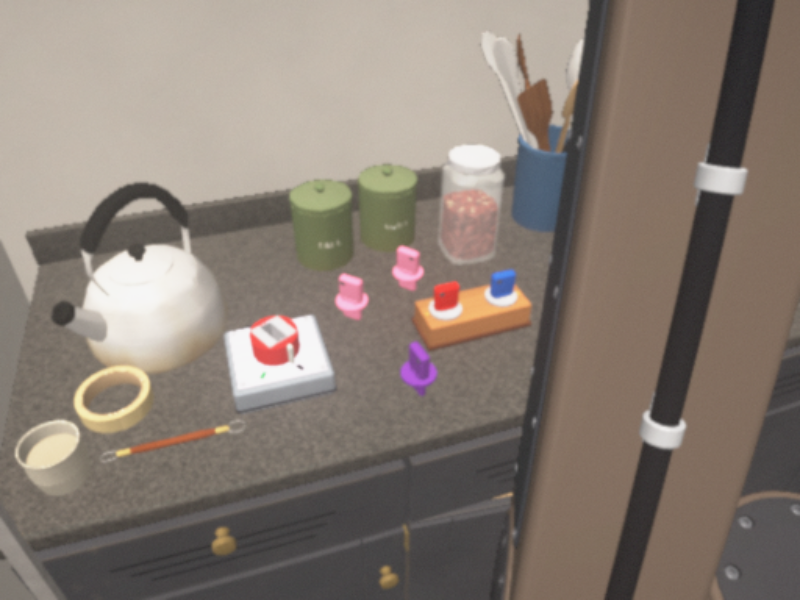

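View pics/side0.png

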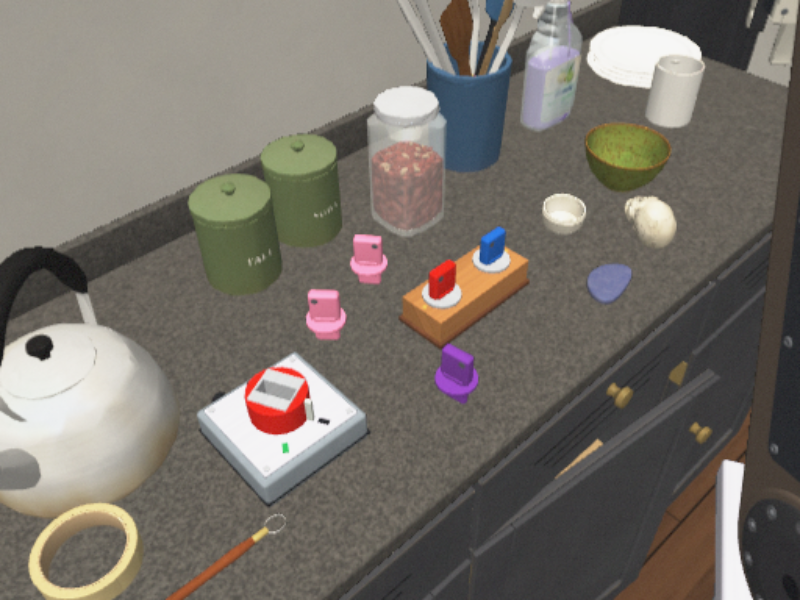

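The red key stands in the slot of the rest nearer the kiln, with the blue one beyond it. The kiln is at left, its slot opening at about (278,387) in the enlarged side picture. Next I'll get coarse positions.

Run:
```python
from h import *
L=lambda n:dict(np.load(f'/tmp/{n}.npz'))
a,b=L('scene'),L('side')
f=1.5625
print('side',onplane(b,np.array([[442,292],[491,259]])/f,.045),onplane(b,np.array([[278,387]])/f,.08))
print('scene',onplane(a,np.array([[446,308],[502,294]])/f,.045),onplane(a,np.array([[275,332]])/f,.08))
m=np.zeros((600,800,3),np.uint8)
def crop(s,c,h): # c centre in 512 img
    x,y=int(c[0]),int(c[1]); return cv2.resize(s['image'][y-h*3//4:y+h*3//4,x-h:x+h],(400,300),interpolation=cv2.INTER_CUBIC)
for i,(s,c,h) in enumerate([(b,(180,265),60),(b,(298,180),50),(a,(177,230),60),(a,(303,195),50)]):
    m[(i//2)*300:(i//2)*300+300,(i%2)*400:(i%2)*400+400]=crop(s,c,h)
cv2.imwrite('pics/m0.png',m[:,:,::-1])
```

```text
side [[ 0.48133853 -0.27571065  0.045     ]
 [ 0.4382977  -0.35264063  0.045     ]] [[ 0.5926515  -0.05585999  0.08      ]]
scene [[ 0.48026401 -0.27365982  0.045     ]
 [ 0.43833658 -0.35524179  0.045     ]] [[ 0.59019822 -0.0529188   0.08      ]]
```

View pics/m0.png

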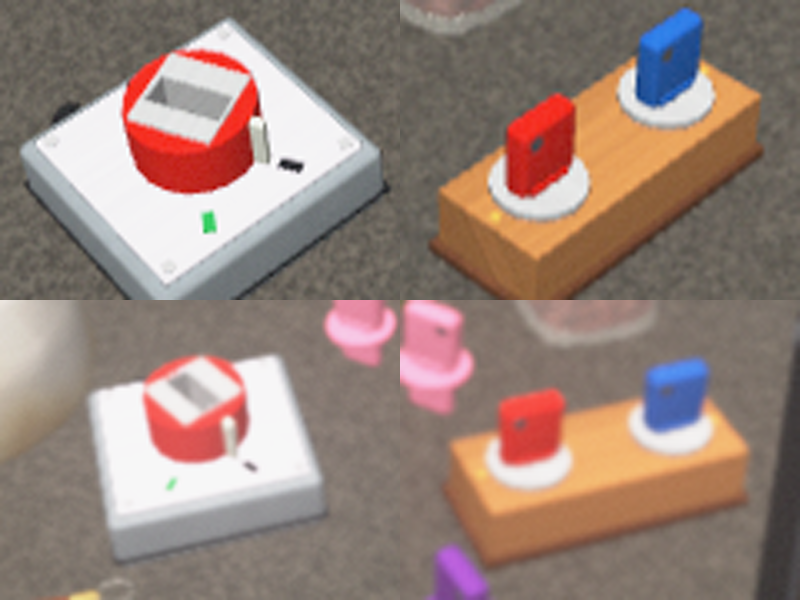

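jog_arm(plan=[[[1, 0, 0, -0.04, 0, 0, 0], [1, -0.033, 0.024, -0.05, 0, 0, -4], [1, -0.067, 0.049, -0.05, 0, 0, -8], [1, -0.1, 0.073, -0.05, 0, 0, -12], [1, -0.134, 0.098, -0.05, 0, 0, -16], [1, -0.167, 0.122, -0.05, 0, 0, -20], [1, -0.2, 0.147, -0.05, 0, 0, -24], [1, -0.234, 0.171, -0.05, 0, 0, -28], [1, -0.267, 0.196, -0.05, 0, 0, -32], [1, -0.3, 0.22, -0.05, 0, 0, -36], [1, -0.335, 0.245, -0.05, 0, 0, -40], [1, -0.367, 0.269, -0.045, 0, 0, -44], [1, -0.402, 0.2935, -0.04, 0, 0, -48], [1, -0.402, 0.2935, -0.04, 0, 0, -48], [1, -0.402, 0.2935, -0.04, 0, 0, -48]]])

```text
clock: 2.02
tool_pos: [0.4806, -0.2754, 0.2289]
orientation: [180.0, -0.0, -118.3]
force: [-1.4, -0.3, 1.0]
opening: 0.0876
gripper_force: 0.0
```

Run:
```python
from h import *
w=snap('wrist')
cv2.imwrite('pics/w1.png',cv2.resize(w['image'],(800,600),interpolation=cv2.INTER_CUBIC)[:,:,::-1])
o=ctrl.get_obs();print(o['clock'],o['tool_pos'],o['orientation'],o['joint_pos'],o['force'])
print(-w['R'].T@w['t'],w['R'][2])
```

```text
2.075 [ 0.48045104 -0.27585086  0.22904618] [ 1.79989058e+02 -7.10679408e-03 -1.18349211e+02] [-9.60444598e+00  7.76400278e+00 -1.11543584e+01  3.39698667e-03
 -7.10942839e+01 -1.87458670e+01] [0.11181599 0.59309281 0.67882446]
[ 0.44623723 -0.34160557  0.4246953 ] [ 0.13177548  0.24411101 -0.96075233]
```

View pics/w1.png

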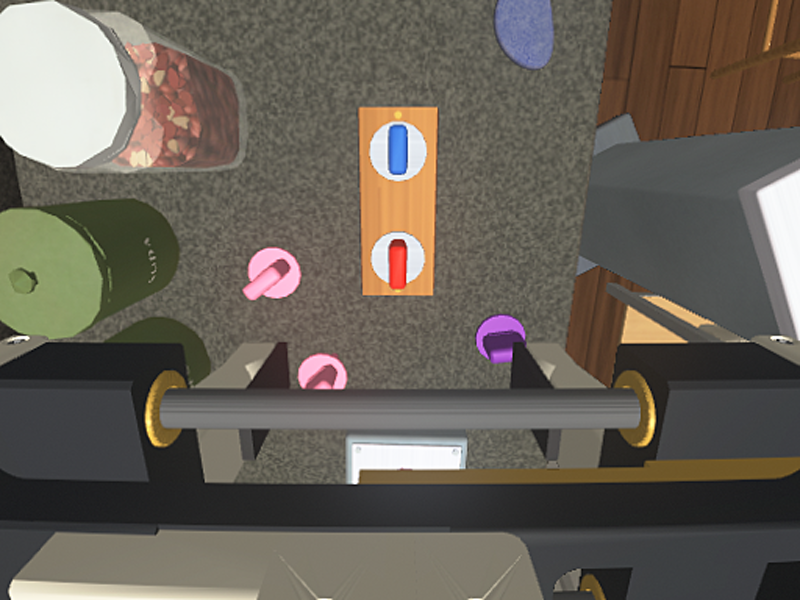

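Run:
```python
from h import *
L=lambda n:dict(np.load(f'/tmp/{n}.npz'))
a,b,w=L('scene'),L('side'),L('wrist')
f=1.5625
p=onplane(w,np.array([[398,259],[398,150.5]])/f,.045);print(p,np.degrees(np.arctan2(*(p[0]-p[1])[[1,0]])))
p=onplane(w,np.array([[359.5,107],[437.5,107],[363,295],[433,295]])/f,.04);print('rest',p,p.mean(0))
q=p[2:].mean(0)-p[:2].mean(0);print(np.linalg.norm(q),np.degrees(np.arctan2(q[1],q[0])))
print('kettle edge',onplane(a,np.array([[225,310]])/f,.06),onplane(a,np.array([[190,245]])/f,.12),'handle top',onplane(a,np.array([[180,215]])/f,.18))
print('canister base',onplane(a,np.array([[325,265]])/f,0),onplane(b,np.array([[243,285]])/f,0))
for z in(.08,): 
  A=np.array([[127.,130],[190,50],[255,90],[232,146],[140,107],[163,75],[235,98],[215,128]]) # side crop: plate/slot corners
  c=np.array([180-60,265-45])+A*120/400
  print(onplane(b,c,z))
print('ptr,black,green side',onplane(b,np.array([120,220])+np.array([[260,118]])*.3,.08)[0],onplane(b,np.array([120,220])+np.array([[290,165],[208,222]])*.3,.045))
```

```text
[[ 0.48482995 -0.27298051  0.045     ]
 [ 0.4414595  -0.35337862  0.045     ]] 61.65553225882083
rest [[ 0.45288569 -0.39854477  0.04      ]
 [ 0.39673343 -0.36831092  0.04      ]
 [ 0.5293857  -0.257761    0.04      ]
 [ 0.47308697 -0.22746374  0.04      ]] [ 0.46302295 -0.31302011  0.04      ]
0.16021875309810707 61.50936215998183
kettle edge [[ 0.69672818 -0.04711592  0.06      ]] [[ 0.78796558 -0.06375615  0.12      ]] handle top [[ 0.77595423 -0.05384166  0.18      ]]
canister base [[ 0.73389313 -0.2677176   0.        ]] [[ 0.74617334 -0.26291051  0.        ]]
[[ 0.61248309 -0.02630895  0.08      ]
 [ 0.6050111  -0.07988494  0.08      ]
 [ 0.56528464 -0.06549215  0.08      ]
 [ 0.56250347 -0.03157777  0.08      ]
 [ 0.61269232 -0.040522    0.08      ]
 [ 0.61075382 -0.06160645  0.08      ]
 [ 0.57237778 -0.05826861  0.08      ]
 [ 0.57413814 -0.03901954  0.08      ]]
ptr,black,green side [ 0.55655404 -0.05045181  0.08      ] [[ 0.54611981 -0.05362475  0.045     ]
 [ 0.57027898 -0.01193226  0.045     ]]
```

jog_arm(plan=[[[1, -0.003, -0.002, 0.03, 0, 0, 0], [1, -0.003, -0.002, 0.07, 0, 0, 0], [1, -0.003, -0.002, 0.11, 0, 0, 0], [1, -0.003, -0.002, 0.14, 0, 0, 0], [1, -0.003, -0.002, 0.16, 0, 0, 0], [1, -0.003, -0.002, 0.172, 0, 0, 0], [1, -0.003, -0.002, 0.177, 0, 0, 0], [1, -0.003, -0.002, 0.177, 0, 0, 0], [1, -0.003, -0.002, 0.177, 0, 0, 0], [0.5, -0.003, -0.002, 0.177, 0, 0, 0], [0, -0.003, -0.002, 0.177, 0, 0, 0], [0, -0.003, -0.002, 0.177, 0, 0, 0], [0, -0.003, -0.002, 0.177, 0, 0, 0], [0, -0.003, -0.002, 0.177, 0, 0, 0], [0, -0.003, -0.002, 0.177, 0, 0, 0], [0, -0.003, -0.002, 0.177, 0, 0, 0]]])

```text
clock: 4.08
tool_pos: [0.484, -0.2739, 0.0521]
orientation: [180.0, 0.0, -118.3]
force: [0.6, -0.9, 0.2]
opening: 0.0233
gripper_force: 0.0
```

jog_arm(plan=[[[0, 0, 0, 0, 0, 0, 0], [0, 0, 0, 0, 0, 0, 0], [0, 0, 0, 0, 0, 0, 0], [0, 0, 0, 0, 0, 0, 0]]])

```text
clock: 4.58
tool_pos: [0.484, -0.2739, 0.0521]
orientation: [-180.0, 0.0, -118.3]
force: [0.2, -0.3, -0.0]
opening: 0.0005
gripper_force: 0.0
```

Run:
```python
from h import *
w=snap('wrist');b=snap('side')
m=np.hstack([cv2.resize(w['image'],(400,300)),cv2.resize(b['image'][110:290,180:420],(400,300),interpolation=cv2.INTER_CUBIC)])
cv2.imwrite('pics/m2.png',m[:,:,::-1])
print(ctrl.get_obs())
```

```text
{'clock': 4.675, 'joint_pos': array([-9.32946369e+00,  1.68642340e+01, -2.45925930e+01, -1.10059327e-03,
       -4.85446121e+01, -1.89881052e+01]), 'qvel': array([ 0.04307211,  0.02727268,  0.0640661 , -0.00278778, -0.0246229 ,
       -0.05380976]), 'tau': array([-2.99994426e-03, -4.72636914e+01,  2.33690053e+01,  5.58031842e+00,
        9.00313928e-03,  1.87655161e-05]), 'tool_pos': array([ 0.48396523, -0.2738729 ,  0.05205541]), 'orientation': array([ 1.79998371e+02,  3.11701093e-04, -1.18318297e+02]), 'force': array([-0.83883435,  0.00882574,  0.64446633]), 'moment': array([ 0.0216927 ,  0.09140768, -0.01896939]), 'gripper_force': 0.0, 'opening': 0.0006111693794181495}
```

View pics/m2.png

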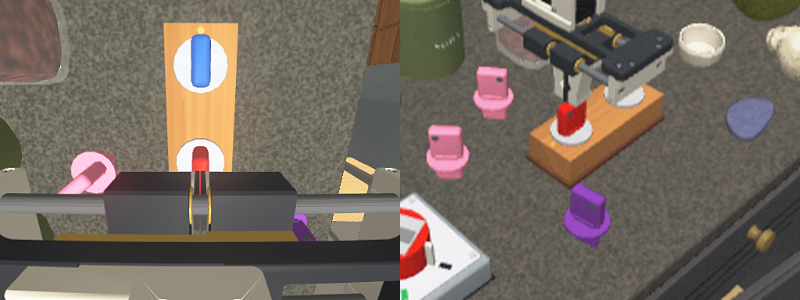

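Run:
```python
from h import *
L=lambda n:dict(np.load(f'/tmp/{n}.npz'))
b,w=L('side'),L('wrist')
t=np.array([.484,-.2739,.0521]); k=np.array([.4835,-.274,.045])
for s in(w,b): print(proj(s,[t,t+[0,0,.019],t+[0,0,.04],k,k+[0,0,.04]]))
m=np.hstack([cv2.resize(w['image'][180:300,176:336],(400,300),interpolation=cv2.INTER_CUBIC),cv2.resize(b['image'][130:220,222:342],(400,300),interpolation=cv2.INTER_CUBIC)])
cv2.imwrite('pics/m3.png',m[:,:,::-1])
```

```text
[[257.22465031 210.633671  ]
 [257.34576734 220.63598311]
 [257.50945714 234.16967915]
 [257.69746843 206.9304571 ]
 [258.07392062 228.77847336]]
[[281.33438087 184.4240396 ]
 [281.54773197 176.75543403]
 [281.79088658 168.0140422 ]
 [281.52777994 187.24969987]
 [281.98783892 171.01773479]]
```

View pics/m3.png

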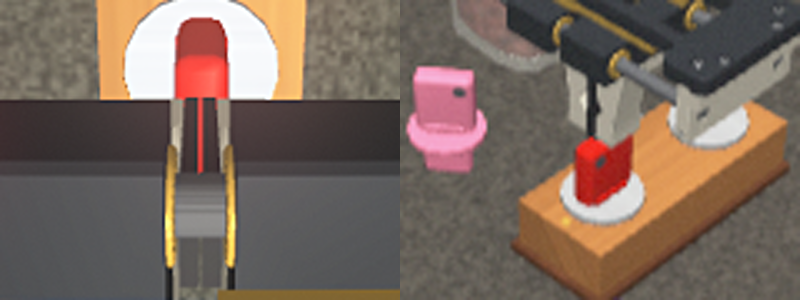

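Run:
```python
from h import *
w=dict(np.load('/tmp/wrist.npz'))
o=ctrl.get_obs();Rt=Ro.from_euler('xyz',o['orientation'],degrees=True).as_matrix();t=np.array(o['tool_pos'])
for z in(0,-.019,-.04,-.06):
  q=np.array([[x,y,z] for x in(-.0095,.0095) for y in(-.044,.044,0)])
  print(z,(proj(w,q@Rt.T+t)*1.5625).round().tolist())
q=np.array([[0.018,y,z] for y in(-.007,.007) for z in (.0071,-.0329)]+[[-.018,y,-.0329] for y in(-.007,.007)])
print('key if centred, crop px',((proj(w,q@Rt.T+t)-[176,180])*2.5).round().tolist())
```

```text
0 [[311.0, 347.0], [493.0, 348.0], [402.0, 348.0], [308.0, 310.0], [496.0, 310.0], [402.0, 310.0]]
-0.019 [[302.0, 365.0], [502.0, 365.0], [402.0, 365.0], [300.0, 324.0], [505.0, 324.0], [402.0, 324.0]]
-0.04 [[291.0, 388.0], [514.0, 388.0], [402.0, 388.0], [288.0, 343.0], [517.0, 343.0], [403.0, 343.0]]
-0.06 [[278.0, 415.0], [528.0, 415.0], [403.0, 415.0], [273.0, 366.0], [532.0, 366.0], [403.0, 366.0]]
key if centred, crop px [[180.0, 12.0], [175.0, 56.0], [227.0, 12.0], [233.0, 56.0], [177.0, 187.0], [231.0, 187.0]]
```

Run:
```python
from h import *
print(ctrl.grasp_offset, [x for x in dir(ctrl) if x[0]!='_'])
```

```text
0.0188 ['PlanningError', 'close_job', 'get_obs', 'grasp_offset', 'snapshot']
```

jog_arm(plan=[[[1, 0, 0, 0, 0, 0, 0], [1, 0, 0, 0, 0, 0, 0], [1, 0, 0, 0, 0, 0, 0], [1, 0, 0, 0, 0, 0, 0], [1, 0, 0, 0, 0, 0, 0], [1, 0, 0, 0, 0, 0, 0], [1, 0, 0, 0.01, 0, 0, 0], [1, 0, 0, 0.02, 0, 0, 0], [1, 0, 0, 0.03, 0, 0, 0], [1, 0, 0, 0.03, 0, 0, 0]]])

```text
clock: 5.92
tool_pos: [0.4831, -0.2737, 0.0208]
orientation: [179.9, -0.0, -118.3]
force: [-0.2, -0.3, 0.5]
opening: 0.0872
gripper_force: 0.0
```

Run:
```python
from h import *
w=snap('wrist');b=snap('side');o=ctrl.get_obs();t=np.array(o['tool_pos'])
Rt=Ro.from_euler('xyz',o['orientation'],degrees=True).as_matrix()
q=np.array([[x,y,z] for z in(0,-.02,-.04) for x in(-.0095,.0095) for y in(-.044,.044)])
print(o['opening'],o['force'])
print('w crop',((proj(w,q@Rt.T+t)-[146,150])*2).round().tolist())
print('s crop',((proj(b,q@Rt.T+t)-[202,110])*2.5).round().tolist())
m=np.hstack([cv2.resize(w['image'][150:350,146:346],(400,400),interpolation=cv2.INTER_CUBIC),cv2.resize(b['image'][110:270,202:362],(400,400),interpolation=cv2.INTER_CUBIC)])
cv2.imwrite('pics/m4.png',m[:,:,::-1])
```

```text
0.08773335240427592 [ 0.14896441 -0.04356667  0.26262895]
w crop [[103.0, 147.0], [337.0, 147.0], [100.0, 99.0], [340.0, 98.0], [91.0, 170.0], [349.0, 170.0], [87.0, 118.0], [353.0, 118.0], [77.0, 199.0], [363.0, 198.0], [72.0, 141.0], [368.0, 141.0]]
s crop [[148.0, 194.0], [232.0, 251.0], [165.0, 182.0], [249.0, 238.0], [148.0, 175.0], [233.0, 231.0], [165.0, 163.0], [250.0, 218.0], [148.0, 155.0], [234.0, 211.0], [165.0, 143.0], [252.0, 198.0]]
```

View pics/m4.png

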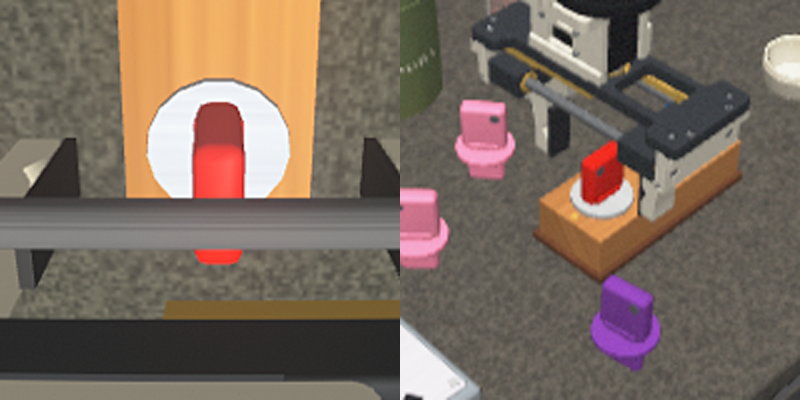

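The picture shows the real fingertips about 37 mm above the reported TCP: pad corner at (78,138) in the wrist crop, near fingertip at (655,218) in the side crop. They now straddle the grip, so I lower slightly and close.

jog_arm(plan=[[[1, 0, 0, 0.003, 0, 0, 0], [0, 0, 0, 0.003, 0, 0, 0], [0, 0, 0, 0.003, 0, 0, 0], [0, 0, 0, 0.003, 0, 0, 0], [0, 0, 0, 0.003, 0, 0, 0], [0, 0, 0, 0.003, 0, 0, 0], [0, 0, 0, 0.003, 0, 0, 0], [0, 0, 0, 0.003, 0, 0, 0], [0, 0, 0, 0.003, 0, 0, 0]]])

```text
clock: 7.15
tool_pos: [0.484, -0.2739, 0.019]
orientation: [180.0, 0.0, -118.3]
force: [1.7, -1.4, -0.6]
opening: 0.0134
gripper_force: 30.0
```

jog_arm(plan=[[[0, 0, 0, -0.01, 0, 0, 0], [0, 0, 0, -0.03, 0, 0, 0], [0, 0, 0, -0.06, 0, 0, 0], [0, 0, 0, -0.09, 0, 0, 0], [0, -0.014, 0.007, -0.12, 0, 0, -8], [0, -0.027, 0.014, -0.14, 0, 0, -16], [0, -0.041, 0.021, -0.14, 0, 0, -24], [0, -0.055, 0.028, -0.14, 0, 0, -32], [0, -0.068, 0.034, -0.14, 0, 0, -40], [0, -0.082, 0.041, -0.14, 0, 0, -49], [0, -0.096, 0.048, -0.14, 0, 0, -57], [0, -0.109, 0.055, -0.14, 0, 0, -65], [0, -0.123, 0.062, -0.14, 0, 0, -73], [0, -0.137, 0.069, -0.14, 0, 0, -81], [0, -0.15, 0.076, -0.14, 0, 0, -90], [0, -0.164, 0.083, -0.14, 0, 0, -98], [0, -0.178, 0.09, -0.14, 0, 0, -106], [0, -0.191, 0.096, -0.14, 0, 0, -114], [0, -0.191, 0.096, -0.14, 0, 0, -114], [0, -0.191, 0.096, -0.14, 0, 0, -114]]])

```text
clock: 9.65
tool_pos: [0.49, -0.0604, 0.1594]
orientation: [-180.0, -0.0, -4.4]
force: [0.2, 0.3, -1.0]
opening: 0.0139
gripper_force: 30.0
```

Run:
```python
from h import *
w=snap('wrist');o=ctrl.get_obs()
print(o['clock'],o['tool_pos'],o['orientation'],o['joint_pos'],o['opening'])
cv2.imwrite('pics/w5.png',cv2.resize(w['image'],(800,600),interpolation=cv2.INTER_CUBIC)[:,:,::-1])
```

```text
9.7 [ 0.48994047 -0.0605371   0.15928019] [ 1.79998758e+02 -3.03568947e-03 -4.44309360e+00] [ 1.58207916e+01  4.64765703e+00 -2.41900140e+01  2.53015098e-03
 -6.11599113e+01  6.97348943e+01] 0.013812028011154864
```

View pics/w5.png

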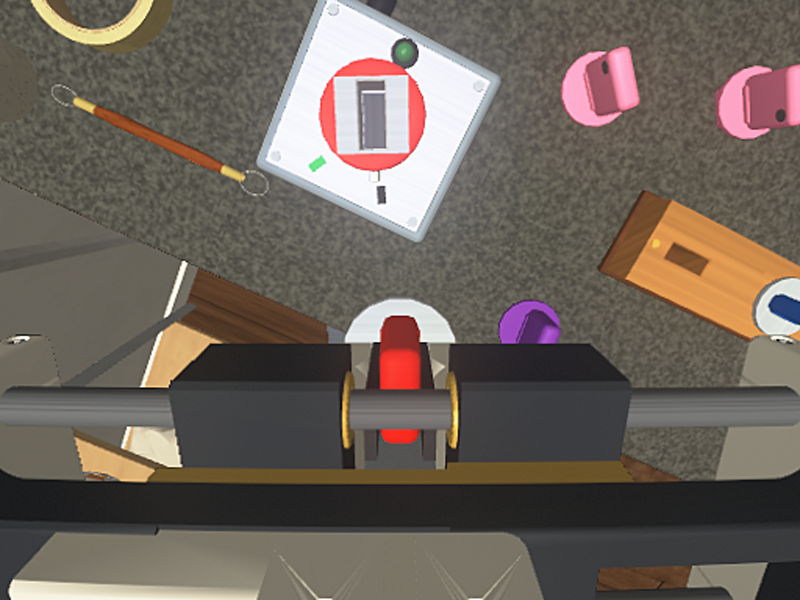

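Run:
```python
from h import *
w=dict(np.load('/tmp/wrist.npz'));f=1.5625
P=lambda l,z:onplane(w,np.array(l)/f,z)
c=P([[319,115],[426,115],[372,58],[372,172]],.08);print(c,c[:2].mean(0),c[2:].mean(0))
for n,l in(('slot',[(357,81),(386,81),(385,148),(359,149)]),('plate',[(334,75),(409,77),(408,153),(338,153)])):
  p=P(l,.08);d=(p[0]+p[1]-p[2]-p[3])/2;print(n,p.mean(0),np.linalg.norm(d),np.degrees(np.arctan2(d[1],d[0])))
  for i,j in((3,0),(2,1)): e=p[i]-p[j];print(np.degrees(np.arctan2(-e[1],-e[0])))
m=P([(381,195),(317,163)],.045);C=np.array([c[:2].mean(0)[0],c[2:].mean(0)[1]]) if 0 else c.mean(0)
q=P([(375,176)],.08)
for e in (*m,*q): print('mark',e,np.degrees(np.arctan2(*(e-C)[[1,0]])))
t=np.array([.49,-.0605,0]);th=np.linspace(0,2*np.pi,200)
for dx in(-.004,0,.004):
  u=proj(w,np.c_[t[0]+dx+.024*np.cos(th),t[1]+.024*np.sin(th),0*th+.185])*f;print(u.min(0),u.max(0))
```

```text
[[ 0.59877108 -0.02153028  0.08      ]
 [ 0.59380151 -0.08422429  0.08      ]
 [ 0.62685535 -0.05543953  0.08      ]
 [ 0.56388693 -0.04958019  0.08      ]] [ 0.5962863  -0.05287729  0.08      ] [ 0.59537114 -0.05250986  0.08      ]
slot [ 0.59609747 -0.05243688  0.08      ] 0.037399151647767886 -4.8764861737947305
-3.9773359462784397
-5.789594332742083
plate [ 0.59614095 -0.05273845  0.08      ] 0.042669478548493 -4.136286991547533
-3.348888409741462
-4.944414738843254
mark [ 0.5478044  -0.05222021  0.045     ] 179.43526559216784
mark [ 0.57254884 -0.01069153  0.045     ] 118.99766388758594
mark [ 0.56139896 -0.05117706  0.08      ] 177.47794300483207
[343.46964148 309.06204329] [456.89222224 412.9123686 ]
[342.38742004 299.70636666] [456.51306838 404.87058821]
[341.29349199 290.23316071] [456.12748749 396.72677479]
```

The kiln is upper middle: barrel centre (372,115), slot nearly upright in the image, pointer at (375,176) by the black mark, and the key centred in the fingers. Moving over the hole and starting down.

jog_arm(plan=[[[0, 0.02, -0.003, 0, 0, 0, 0], [0, 0.045, -0.007, 0, 0, 0, 0], [0, 0.075, -0.011, 0, 0, 0, 0], [0, 0.095, -0.0145, 0, 0, 0, 0], [0, 0.105, -0.016, 0, 0, 0, 0], [0, 0.105, -0.016, 0.02, 0, 0, 0], [0, 0.105, -0.016, 0.045, 0, 0, 0], [0, 0.105, -0.016, 0.06, 0, 0, 0], [0, 0.105, -0.016, 0.065, 0, 0, 0], [0, 0.105, -0.016, 0.07, 0, 0, 0], [0, 0.105, -0.016, 0.074, 0, 0, 0], [0, 0.105, -0.016, 0.077, 0, 0, 0]]])

```text
clock: 11.2
tool_pos: [0.5962, -0.0521, 0.0823]
orientation: [-180.0, -0.0, -4.3]
force: [0.7, 0.2, -1.3]
opening: 0.0139
gripper_force: 30.0
```

jog_arm(plan=[[[0, 0, 0, 0.005, 0, 0, 0], [0, 0, 0, 0.01, 0, 0, 0], [0, 0, 0, 0.015, 0, 0, 0], [0, 0, 0, 0.019, 0, 0, 0], [0, 0, 0, 0.021, 0, 0, 0], [0, 0, 0, 0.021, 0, 0, 0]]])

```text
clock: 11.95
tool_pos: [0.5959, -0.0522, 0.0609]
orientation: [180.0, 0.0, -4.3]
force: [-0.5, 0.3, -1.2]
opening: 0.0139
gripper_force: 30.0
```

jog_arm(plan=[[[0, 0, 0, 0.001, 0, 0, 0], [0, 0, 0, 0.002, 0, 0, 0], [0, 0, 0, 0.003, 0, 0, 0], [0, 0, 0, 0.003, 0, 0, 0]]])

```text
clock: 12.45
tool_pos: [0.5962, -0.0521, 0.059]
orientation: [180.0, -0.0, -4.3]
force: [-1.7, 0.7, 5.7]
opening: 0.0135
gripper_force: 30.0
```

jog_arm(plan=[[[0, 0, 0, -0.0005, 0, 0, 5], [0, 0, 0, -0.0005, 0, 0, 10], [0, 0, 0, -0.0005, 0, 0, 15], [0, 0, 0, -0.0005, 0, 0, 20], [0, 0, 0, -0.0005, 0, 0, 25], [0, 0, 0, -0.0005, 0, 0, 30], [0, 0, 0, -0.0005, 0, 0, 35], [0, 0, 0, -0.0005, 0, 0, 40], [0, 0, 0, -0.0005, 0, 0, 45], [0, 0, 0, -0.0005, 0, 0, 50], [0, 0, 0, -0.0005, 0, 0, 55], [0, 0, 0, -0.0005, 0, 0, 60], [0, 0, 0, -0.0005, 0, 0, 64], [0, 0, 0, -0.0005, 0, 0, 68], [0, 0, 0, -0.0005, 0, 0, 68]]])

```text
clock: 14.32
tool_pos: [0.5961, -0.0528, 0.059]
orientation: [180.0, -0.0, -72.3]
force: [-0.8, -4.3, 3.3]
opening: 0.0137
gripper_force: 30.0
```

```bash
python3 -c "
from h import *
o=ctrl.get_obs();print(o['force'],o['moment'],o['tool_pos'],o['orientation'])"
```

```text
[-0.80294278 -4.32952171  3.2740104 ] [-1.63927473  0.42843676 -0.00692568] [ 0.59607283 -0.05283016  0.05902935] [ 1.79999292e+02 -4.72027025e-02 -7.22870754e+01]
```

jog_arm(plan=[[[0, 0, 0, 0, 0, 0, 2], [0, 0, 0, 0, 0, 0, 4], [0, 0, 0, 0, 0, 0, 6], [0, 0, 0, 0, 0, 0, 8], [0, 0, 0, 0, 0, 0, 8]]])

```text
clock: 14.95
tool_pos: [0.5959, -0.0528, 0.059]
orientation: [180.0, -0.1, -80.3]
force: [-1.4, -5.7, 5.5]
opening: 0.0137
gripper_force: 30.3
```

```bash
python3 -c "
from h import *
o=ctrl.get_obs();print(o['force'],o['moment'],o['tool_pos'],o['orientation'],o['tau'])"
```

```text
[-1.41909395 -5.74367533  5.4552468 ] [-2.0080177   0.77915133  0.54870165] [ 0.59593789 -0.05277793  0.05903095] [ 1.79986090e+02 -5.70220815e-02 -8.02875528e+01] [  2.64470413 -50.02609134  24.65859532   3.69150169   1.16171848
  -0.8241679 ]
```

jog_arm(plan=[[[0, 0, 0, 0, 0, 0, 1.5], [0, 0, 0, 0, 0, 0, 3], [0, 0, 0, 0, 0, 0, 3]]])

```text
clock: 15.32
tool_pos: [0.5959, -0.0526, 0.059]
orientation: [180.0, -0.1, -83.3]
force: [-2.5, -4.4, 4.7]
opening: 0.0142
gripper_force: 31.6
```

Run:
```python
from h import *
o=ctrl.get_obs();print(o['force'],o['moment'],o['orientation'],o['tau'][5])
a=snap('scene');b=snap('side')
m=np.hstack([cv2.resize(s['image'][y:y+120,x:x+120],(400,400),interpolation=cv2.INTER_CUBIC) for s,x,y in((b,115,200),(a,120,170))])
cv2.imwrite('pics/m6.png',m[:,:,::-1])
```

```text
[-2.4971426  -4.38518764  4.74213794] [-1.74055096  0.92663928  0.82986858] [ 1.79983849e+02 -5.34304761e-02 -8.32577339e+01] -1.0298268869519234
```

View pics/m6.png

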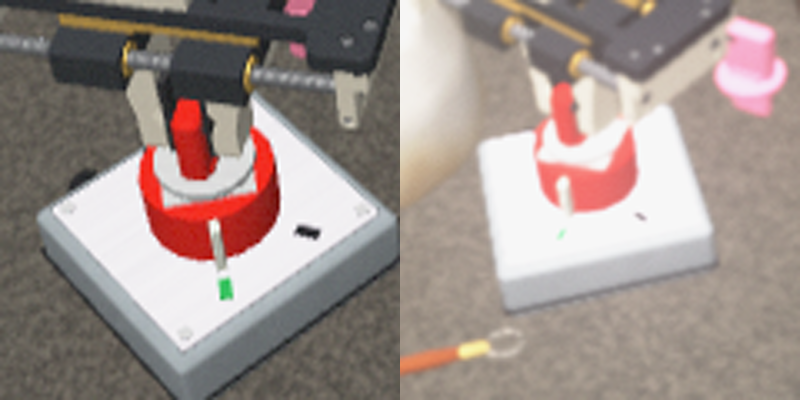

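The pointer is at the green mark and the collar lies on the barrel. I'll relax the twist, let go and rise.

jog_arm(plan=[[[0, 0, 0, 0, 0, 0, -2], [0, 0, 0, 0, 0, 0, -3], [0.6, 0, 0, 0, 0, 0, -3], [0.6, 0, 0, 0, 0, 0, -3], [0.6, 0, 0, 0, 0, 0, -3], [0.6, 0, 0, 0, 0, 0, -3], [0.6, 0, 0, -0.01, 0, 0, -3], [0.6, 0, 0, -0.03, 0, 0, -3], [0.6, 0, 0, -0.06, 0, 0, -3], [0.6, 0, 0, -0.1, 0, 0, -3], [0.6, 0, 0, -0.14, 0, 0, -3], [0.6, 0, 0, -0.14, 0, 0, -3], [0.6, 0, 0, -0.14, 0, 0, -3]]])

```text
clock: 17.05
tool_pos: [0.5957, -0.0521, 0.1988]
orientation: [-180.0, 0.0, -80.3]
force: [-0.4, 0.1, -0.6]
opening: 0.0525
gripper_force: 0.0
```

Run:
```python
from h import *
o=ctrl.get_obs();print(o['force'],o['opening'],o['tool_pos'])
a=snap('scene');b=snap('side')
m=np.hstack([cv2.resize(b['image'][200:320,115:235],(400,400),interpolation=cv2.INTER_CUBIC),cv2.resize(a['image'],(400,400))])
cv2.imwrite('pics/m7.png',m[:,:,::-1])
```

```text
[-0.41392155  0.14281314 -0.57004606] 0.05251234035905466 [ 0.59574178 -0.05205256  0.19883902]
```

View pics/m7.png

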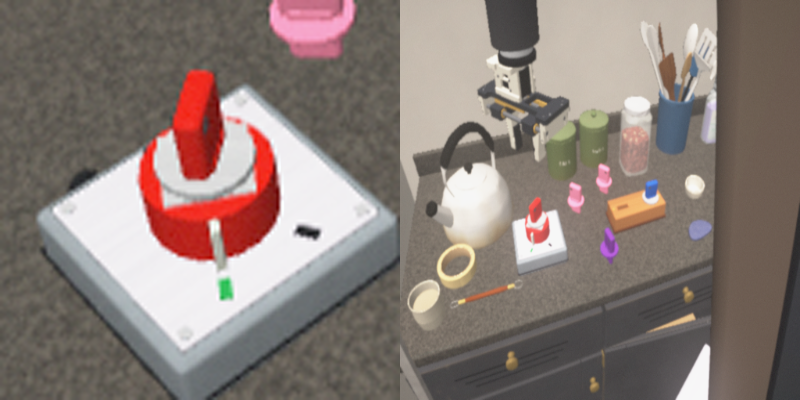

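The key stands fully seated with the pointer at green (222,270 in the crop), the gripper is clear, and the blue key is still in its slot.

```bash
python3 -c "
from plant import ctrl
print(ctrl.close_job())"
```

```text
the job is handed in; nothing more can be done
None
```

The kiln is on: the red key is fully down in the switch and turned clockwise to its stop (pointer at the green mark), the gripper has let go and is clear, the blue key was left where it stood, and the job was handed in at about 17 s.

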